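# Home an indexing table the shorter way and lock it

### The arm

A 6-joint arm with a two-finger parallel gripper is mounted at the origin on the work surface. World frame = base frame: x ahead of the robot, y to its left, z up, the work surface at z = 0. Lengths are in m, angles in rad, forces in N, time in s.
With the tool pointing down it reaches from about 0.3 to 0.875 m from the base axis. Payload 6.4 kg.
Tool frame: the origin (TCP) lies on the front face of the gripper's body, between the roots of the fingers; the fingertips stand 73 mm ahead of it and the grasp point (between the pads) lies ctrl.pinch_z ahead of it (ctrl.pinch_z is the distance from the TCP to the grasp point, in m); z points along the fingers, x is the direction in which the jaws open and shut, and the axes are right-handed (so a half turn about z gives the same grasp; the last joint's range is limited). The gripper opens to 85 mm and grips with 20 to 120 N. Pads are 22 mm wide; open, the fingers measure 114 mm over their backs; the gripper's body (76 mm by 85 mm) begins 54 mm behind the grasp point. The pads swing forward as they close: fully open they stand 13 mm farther back than shut.
Start: joints at [1.138, 0.181, 1.607, -0, 1.354, -0.206], TCP at [0.129, 0.56, 0.304] pointing down, gripper open.
Joint ranges: [-2.99, 2.99], [-0.89, 2.07], [0.3, 2.58], [-1.14, 4.28], [0, 2.63], [-3.12, 3.12]. Speed limits (rad/s): [2.57, 2.57, 3.01, 3.14, 3.14, 3.14].

### API

Orientations are given as a unit quaternion [w, x, y, z].
In Python, from bench import ctrl gives the robot as it stands.
- The arm moves only by the tool move_arm, never from a script. Its argument "rows" is text: rows parted by semicolons, each of 7 numbers parted by spaces: the shift along the tool's x, y, z in cm, then the turn, a rotation vector about the tool's x, y, z in degrees, then the opening, from 0 (shut) to 1 (fully open). In form: x y z rx ry rz grip; .... A call has 1 to 20 rows; each row shifts and turns the commanded pose from where the row before left it, along the tool's axes as they then stand; what a row does not reach is not made up. A row lasts 1/10 s, in which the tool goes at most 50 mm and 8.59 degrees, less where a joint would pass 70% of its speed; a pose out of reach is approached as far as the arm can. A call with a gripper value outside its range is refused whole. The fingers move at their own pace and stop on an object; the grip force is fixed at half the most. Time passes only in rows, so rows that do not move let the fingers close. It gives the time, the measured TCP pose, the force and the opening at its end, in the units of the state.
- ctrl.get_obs(): the state, without advancing time (a new reading comes with each control period).
- ctrl.camera(name): name is "scene" or "top" or "wrist"; returns a dict with "color" (480x640x3 uint8, blue, green, red), "fx", "fy", "cx", "cy" (pixels), "k1" (the pictures are not rectified: a ray, as slopes to the right and down, at radius r is drawn at 1 + k1 r^2 times it, then the intrinsics apply), "rvec" (rotation vector, rad) and "tvec" (3), from world to camera coordinates, as OpenCV has them. Camera axes: x right, y down, z forward; pixel columns grow to the right and rows downward; lengths in m; the calibration is good to about 2 mm. A picture is of the moment at which its call begins. There is no depth.
- ctrl.hand_in(): hands the job in, once; it reports no verdict.
Trained networks look in the newest picture that a camera, given by its name, has taken for a name from the list of things; names that differ only in an ending like _2 or _b are one class to them, and where a whole thing is asked for, a point or a joint stands for the part that bears it (a point fixed in the world has none). Each returns a list of dicts, best first, with "confidence" (0 to 1); they miss things now and then, are a little off and sometimes report something else, mostly with a low value. They report only what shows in the picture. A call takes as long as a camera call. They do not tell look-alikes from the thing itself.
- ctrl.look_for(camera, query): "bbox" ([left, top, right, bottom] in pixels, round what is visible of it).
- ctrl.trace(camera, query): "region" (480x640 bool, what is visible of it) and "bbox" ([left, top, right, bottom] in pixels, round what is visible of it).
The state is a dict: "time_s": time; "q": joint angles; "dq": joint speeds; "joint_efforts": joint torques, N m; "eef_pos": TCP position; "eef_rot": TCP orientation; "wrist_force": force on the tool from outside, world axes, zero at the start; "torque": the same for the moment, N m; "opening": opening from 0.0 (shut) to 1.0 (fully open).
Only numpy, scipy, OpenCV 4.12 (cv2) and the standard library are available. Lean on these libraries where they do the work, as an engineer would, in place of code of your own. Each camera call takes 0.05 s, during which the arm holds its last target.

### The job

Swing the indexing table round by its crank handle, whichever way is shorter, until the spring index pin drops into the notch in the plate's edge; feel for it slowly and do not force the plate against the seated pin. Then let go of the handle and push the catch all the way over the pin. Leave everything else on the bench where it is.

Things in the scene. Friction and masses are not known exactly. Their poses are not given: they have to be found in the camera images.
- foot: dark round foot, 176 mm across, 21 mm tall, fixed. Origin on the turning axis at bench level; +x points to the index pin's nominal place. The grey index bracket (deck top at 50 mm, foot x 52 to 110 mm), with its pin and catch, was bolted on by hand: shifted by an unknown 0 to 14 mm either way along foot y, otherwise true and square. Pin axis: x = 65 mm, y = 0 +- 14 mm.
- plate: the steel turning plate, 150 mm across, top 40 mm above the bench, turns endlessly; one radial notch in its edge, 13 mm wide, 23 mm long, 10 mm deep. Origin on the axis, 22 mm above the bench; notch along its -x, crank handle along its +x. Its yaw relative to the foot starts within -1.9 to 1.9 rad; home is half a turn (pi), up to 0.22 rad off for the bracket's shift. Turning takes 0.12 to 0.2 N m.
- notch (a point): middle of the notch at the height of the plate's top, 40 mm above the bench, 65 mm from the axis; the pin that drops in it is 10 mm thick. On the opposite side the plate's top rises gently by 0.4 mm, which is not the notch.
- handle (a point): centre of the crank handle's black grip: an upright free-spinning sleeve, 22 mm diameter, 36 mm tall, 96 to 132 mm above the bench, 48 mm from the turning axis, opposite the notch, on a thin post. All else on the indexing table is below 85 mm, so it can be gripped from above and led round a circle without turning the hand.
- pin (a joint): how far the spring index pin (steel, 18 mm round head) has dropped, m: 0 riding on the plate (head top 70 mm above the bench), 0.008 seated in the notch (head top 62 mm). A spring of 2 to 3 N drops it into the notch by itself; the plate is then stopped both ways, with 1.5 mm of play each side. It is slender: load it by no more than 10 N.
- catch (a joint): travel of the dark steel catch along foot -y, m: 0 open, 0.018 home at its stop, blade over the pin's head; about 2 N friction; stays where left; passes only over a seated pin. Push its upright tab from the +y side: 18 mm (x) by 10 mm (y), 67 to 84 mm above the bench, when open at foot x = 65 mm, y = 36 +- 14 mm (bracket's shift). Block under it 16 mm long in y, 50 to 67 mm high.
- screw_jar: glass screw jar with a steel lid, 48 mm across, 55 mm tall, beside the indexing table; origin under its centre; a bystander
- spanner: spanner 150 mm long lying beside the indexing table; a bystander
- driver: screwdriver lying on the bench; a bystander
- oil_can: grey bottle 60 mm across, 130 mm tall; origin under its centre; a bystander
- bolt_tray: aluminium tray 110 x 160 x 35 mm; origin under its centre; a bystander
- mallet: hammer lying on the bench; a bystander
- bearing: steel ring 52 mm across, 15 mm tall; origin under its centre; a bystander
Not all that is in view belongs to the job. Of the things like the foot, leave any that is purple or red; of the rest the larger one is meant.

How it is judged:
By the outcome, as a careful person would: the job done as asked, in the order asked, and still so for the second after the job is handed in, with the robot touching nothing.
It also fails if it takes over 54 s, if anything falls off the work surface, if the arm or the gripper's body presses on something with over 40 N, if the wrist force passes 120 N, or if a joint passes its speed limit or range.

## Working session

There is one attempt and no reset: what is moved stays moved. The work goes in short steps, Python scripts to look and compute and a tool call to move; the robot and the scene stay as the last step left them, time stands still between calls to the robot, and variables do not carry over. Pictures are saved under pics/ and viewed, and the job is handed in when it is done.

Besides the shell and the picture viewer there is one more tool, called after "Emit:" by a JSON object that holds its "method" and its "body", one argument or row to a line. move_arm: Moves the arm, as the interface text tells. Its arguments: {"type":"object","properties":{"rows":{"type":"string"}},"required":["rows"]}

```bash
mkdir -p pics; ls; cat > h.py <<'E'
import numpy as np, cv2
from bench import ctrl
def cam(n):
    c=ctrl.camera(n); return c
def ray(c,px):
    # undistort
    u=np.array([(px[0]-c['cx'])/c['fx'],(px[1]-c['cy'])/c['fy']]); x=u.copy()
    for _ in range(30): x=u/(1+c['k1']*(x@x))
    R=cv2.Rodrigues(np.array(c['rvec'],float))[0]; t=np.array(c['tvec'],float).ravel()
    o=-R.T@t; d=R.T@np.array([x[0],x[1],1.]); return o,d
def atz(c,px,z):
    o,d=ray(c,px); return o+d*(z-o[2])/d[2]
def proj(c,P):
    R=cv2.Rodrigues(np.array(c['rvec'],float))[0]; t=np.array(c['tvec'],float).ravel()
    p=R@np.array(P,float)+t; x=p[:2]/p[2]; x=x*(1+c['k1']*(x@x)); return np.array([x[0]*c['fx']+c['cx'],x[1]*c['fy']+c['cy']])
def tri(a,b):
    (o1,d1),(o2,d2)=a,b
    A=np.stack([d1,-d2],1); s=np.linalg.lstsq(A,o2-o1,rcond=None)[0]
    p,q=o1+s[0]*d1,o2+s[1]*d2; return (p+q)/2,np.linalg.norm(p-q)
def save(c,n): cv2.imwrite('pics/'+n,c['color'])
E
python3 - <<'E'
from h import *
o=ctrl.get_obs(); print(o, ctrl.pinch_z)
for n in ['scene','top','wrist']:
    c=cam(n); save(c,n+'0.png')
    for q in ['foot','plate','notch','handle','pin','catch']:
        print(n,q,[(np.round(d['bbox']).tolist(),round(d['confidence'],2)) for d in ctrl.look_for(n,q)][:4])
E
```

```text
pics
{'time_s': 0.0, 'q': array([ 1.13771747e+00,  1.81579575e-01,  1.60802973e+00, -1.71654631e-05,
        1.35381726e+00, -2.06297803e-01]), 'dq': array([ 6.04596695e-04, -7.86584746e-04, -7.99045173e-04, -7.98123195e-05,
        2.48002091e-04,  7.66088709e-04]), 'joint_efforts': array([-1.96120207e-03, -4.44882917e+01, -3.51321530e+01, -6.23175238e-04,
        9.26998066e-03,  3.84203091e-06]), 'eef_pos': array([0.12908031, 0.55987009, 0.30295188]), 'eef_rot': array([ 4.19251928e-04,  7.82571889e-01,  6.22559553e-01, -8.15537800e-04]), 'wrist_force': array([-1.00274344,  0.0315683 , -0.91011284]), 'torque': array([ 0.02264768,  0.01468946, -0.00288244]), 'opening': 1.00280359641073} 0.0539
scene foot [([334.0, 300.0, 406.0, 369.0], 0.91), ([360.0, 159.0, 404.0, 196.0], 0.89), ([263.0, 269.0, 316.0, 319.0], 0.77), ([416.0, 213.0, 437.0, 236.0], 0.65)]
scene plate [([263.0, 272.0, 310.0, 314.0], 0.86), ([349.0, 217.0, 406.0, 261.0], 0.67), ([365.0, 161.0, 402.0, 191.0], 0.62), ([342.0, 299.0, 403.0, 360.0], 0.61)]
scene notch [([350.0, 216.0, 406.0, 262.0], 0.92), ([364.0, 158.0, 
[... 347 characters left out ...]
45.0, 377.0, 202.0], 0.97), ([218.0, 215.0, 296.0, 288.0], 0.86), ([216.0, 101.0, 290.0, 186.0], 0.72), ([228.0, 322.0, 287.0, 381.0], 0.57)]
top plate [([218.0, 100.0, 282.0, 174.0], 0.79), ([219.0, 220.0, 288.0, 280.0], 0.65), ([230.0, 326.0, 284.0, 378.0], 0.57), ([231.0, 215.0, 245.0, 227.0], 0.29)]
top notch [([235.0, 326.0, 279.0, 382.0], 0.93), ([218.0, 221.0, 290.0, 284.0], 0.85), ([221.0, 98.0, 285.0, 175.0], 0.85), ([321.0, 142.0, 373.0, 197.0], 0.65)]
top handle [([343.0, 140.0, 353.0, 154.0], 0.55)]
top pin [([444.0, 209.0, 522.0, 270.0], 0.51)]
top catch [([231.0, 214.0, 248.0, 225.0], 0.61)]
wrist foot []
wrist plate []
wrist notch []
wrist handle []
wrist pin []
wrist catch []
```

View pics/scene0.png

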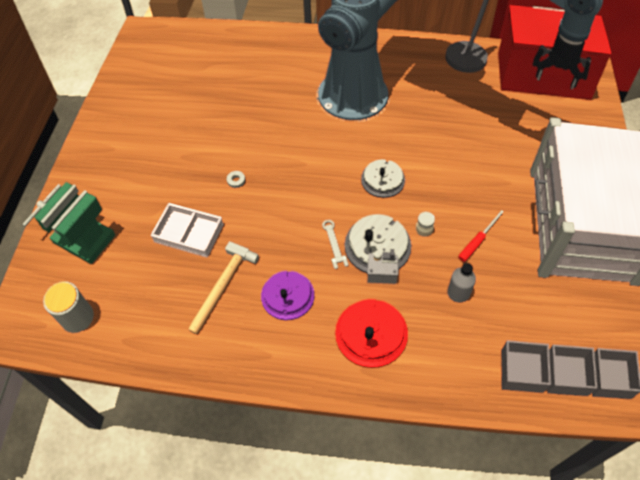

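View pics/top0.png

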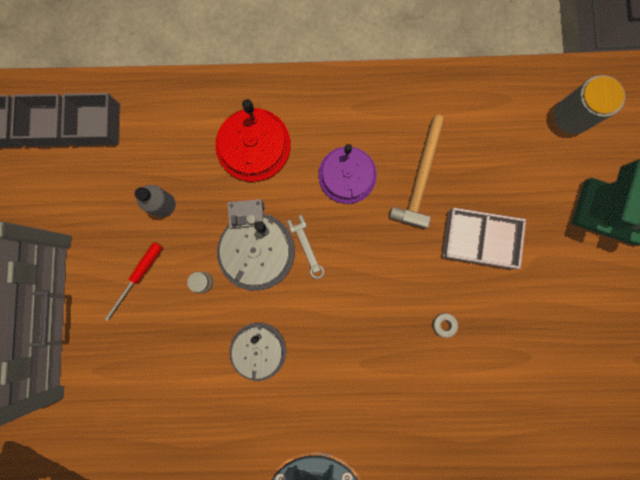

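View pics/wrist0.png

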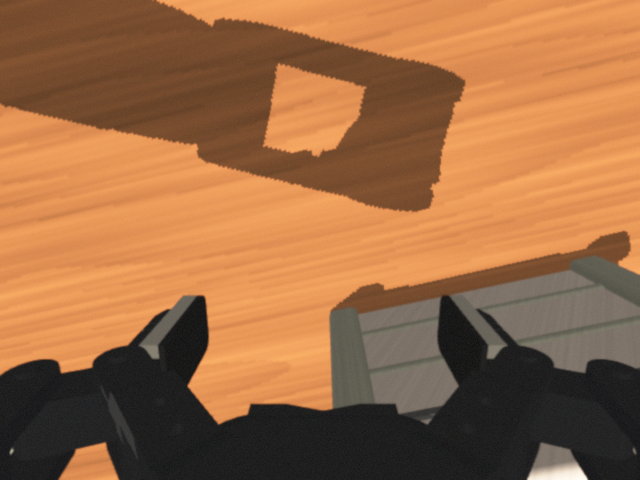

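Candidates: large grey table at top (256,252) / scene (378,243); small grey one at top (257,352) / scene (383,178); red at top (253,145); purple at top (347,175). By the description it is the larger grey one, which also carries the bracket. I'll check it in a close crop.

```bash
python3 - <<'E'
from h import *
a=cam('top'); b=cam('scene')
A=cv2.resize(a['color'][185:305,185:335],None,fx=4,fy=4,interpolation=3)
B=cv2.resize(b['color'][200:300,310:450],None,fx=4,fy=4,interpolation=3)
cv2.imwrite('pics/ct.png',A);cv2.imwrite('pics/cs.png',B)
for p in [(256,252)]: print(atz(a,p,.04))
print(atz(b,(378,243),.04))
for c in (a,b):
  R=cv2.Rodrigues(np.array(c['rvec'],float))[0]; print(-R.T@np.array(c['tvec']).ravel(), c['fx'])
E
```

```text
[0.54466903 0.11521085 0.04      ]
[0.56738917 0.11925447 0.04      ]
[ 0.46883139 -0.02623185  1.01996146] 448.66044890396466
[1.39880205 0.11285178 1.36960902] 610.5558916754848
```

View pics/ct.png

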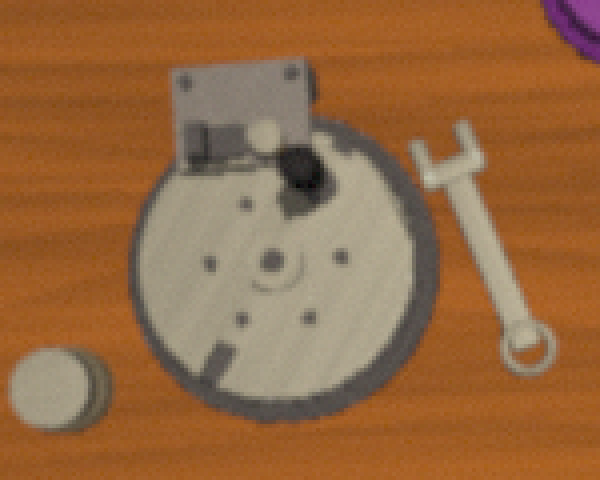

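View pics/cs.png

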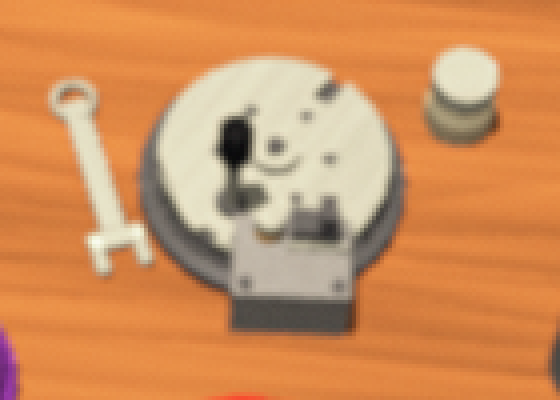

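```bash
python3 - <<'E'
from h import *
from scipy.spatial.transform import Rotation as Ro
c=cam('wrist'); R=cv2.Rodrigues(np.array(c['rvec'],float))[0]; o=-R.T@np.array(c['tvec']).ravel()
s=ctrl.get_obs(); q=s['eef_rot']; T=Ro.from_quat([q[1],q[2],q[3],q[0]]).as_matrix()
print('cam in tool',T.T@(o-s['eef_pos']),'\naxes in tool (cols cam xyz)\n',T.T@R.T, c['fx'],c['k1'])
print('T',T)
tgt=np.array([.555,.117,.04])
want_cam_center=atz(c,(320,240),.04); print(want_cam_center)
E
```

```text
cam in tool [-0.00032384 -0.06357777 -0.06980215] 
axes in tool (cols cam xyz)
 [[ 9.99999745e-01 -5.65306483e-04  4.36700730e-04]
 [ 4.32975181e-04  9.65906347e-01  2.58891369e-01]
 [-5.68164977e-04 -2.58891113e-01  9.65906346e-01]] 383.4892527672599 0.003230721540727894
T [[ 2.24847942e-01  9.74393864e-01  4.34691555e-06]
 [ 9.74393864e-01 -2.24847942e-01  3.27624347e-06]
 [ 4.16974656e-06  3.49895124e-06 -1.00000000e+00]]
[0.15548954 0.5516282  0.04      ]
```

Emit:
{"method": "move_arm", "body": {
  "rows": "-2.4 3.5 0 0 0 0 1;-2.4 3.5 0 0 0 0 1;-2.4 3.5 0 0 0 0 1;-2.4 3.5 0 0 0 0 1;-2.4 3.5 0 0 0 0 1;-2.4 3.5 0 0 0 0 1;-2.4 3.5 0 0 0 0 1;-2.4 3.5 0 0 0 0 1;-2.4 3.5 0 0 0 0 1;-2.4 3.5 0 0 0 0 1;-2.4 3.5 0 0 0 0 1;-2.4 3.5 0 0 0 0 1;-2.4 3.5 0 0 0 0 1;-2.4 2.5 0 0 0 0 1;0 0 0 0 0 0 1;0 0 0 0 0 0 1"
}}

```text
time_s: 2.8
eef_pos: [0.5215, 0.1244, 0.3036]
eef_rot: [-0.0, 0.783, 0.622, -0.0]
wrist_force: [0.5, 0.4, -0.0]
opening: 0.995
```

```bash
python3 - <<'E'
from h import *
a=cam('wrist'); save(a,'w1.png'); s=ctrl.get_obs(); print(s['time_s'],s['eef_pos'],s['q'])
for q in ['foot','plate','notch','handle','pin','catch','screw_jar','spanner']:
        print(q,[(np.round(d['bbox']).tolist(),round(d['confidence'],2)) for d in ctrl.look_for('wrist',q)][:4])
E
```

```text
2.85 [0.52108152 0.12519175 0.30369061] [ 1.39759458e-02  9.40317003e-02  1.70495980e+00  4.04859954e-04
  1.34334901e+00 -1.32966333e+00]
foot [([314.0, 369.0, 443.0, 423.0], 0.91), ([190.0, 0.0, 336.0, 73.0], 0.9), ([235.0, 147.0, 415.0, 355.0], 0.79), ([183.0, 372.0, 235.0, 424.0], 0.59)]
plate [([191.0, 390.0, 228.0, 423.0], 0.86), ([198.0, 0.0, 326.0, 55.0], 0.64), ([339.0, 391.0, 433.0, 424.0], 0.64), ([242.0, 157.0, 410.0, 356.0], 0.6)]
notch [([244.0, 159.0, 407.0, 355.0], 0.83), ([195.0, 1.0, 325.0, 56.0], 0.65), ([189.0, 385.0, 225.0, 424.0], 0.63), ([337.0, 392.0, 434.0, 425.0], 0.55)]
handle [([287.0, 308.0, 321.0, 353.0], 0.8), ([411.0, 112.0, 478.0, 168.0], 0.67), ([242.0, 0.0, 265.0, 22.0], 0.63)]
pin [([331.0, 309.0, 357.0, 333.0], 0.68)]
catch [([354.0, 294.0, 392.0, 331.0], 0.6)]
screw_jar [([409.0, 112.0, 476.0, 170.0], 0.97), ([538.0, 49.0, 639.0, 215.0], 0.17)]
spanner [([158.0, 203.0, 275.0, 331.0], 0.97)]
```

View pics/w1.png

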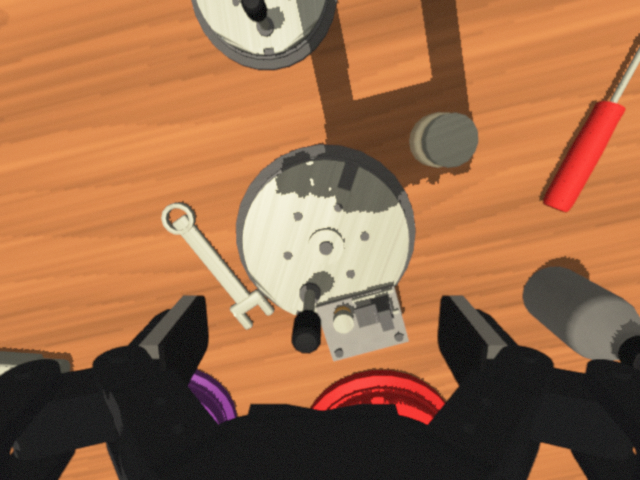

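```bash
python3 - <<'E'
from h import *
a=cam('wrist')
cv2.imwrite('pics/w1a.png',cv2.resize(a['color'][270:370,270:420],None,fx=5,fy=5,interpolation=2))
cv2.imwrite('pics/w1b.png',cv2.resize(a['color'][135:335,220:430],None,fx=3,fy=3,interpolation=2))
E
```

```text
(no output)
```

View pics/w1a.png

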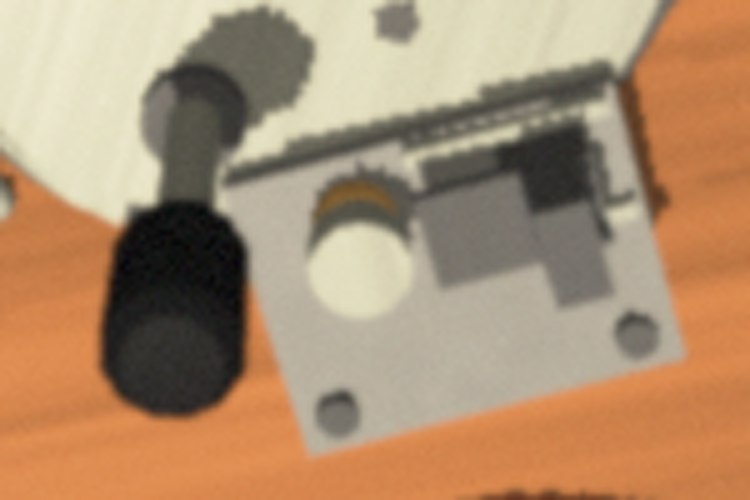

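View pics/w1b.png

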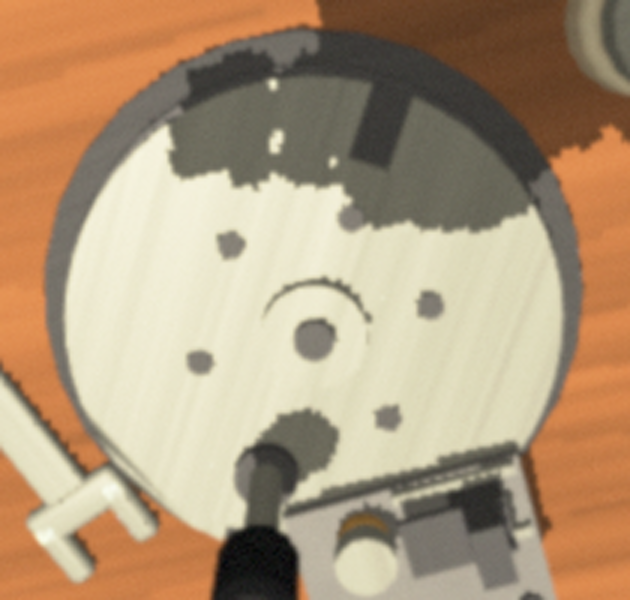

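```bash
python3 - <<'E'
from h import *
import scipy.optimize as so
a=cam('wrist'); b=cam('top'); s=cam('scene')
def A(p,z): return atz(a,(270+p[0]/5-.4,270+p[1]/5-.4),z)
def B(p,z): return atz(a,(220+p[0]/3-.33,135+p[1]/3-.33),z)
bl,br=A((338,412),.05),A((636,333),.05)
ul,ur,ll,lr=[A(p,.05) for p in [(225,183),(612,80),(312,455),(685,355)]]
f=lambda u,v: np.degrees(np.arctan2(*(v-u)[[1,0]]))
print('bolts',bl,br,f(bl,br)-90)
print('front',f(ul,ur)-90,'back',f(ll,lr)-90,'right',f(ur,lr),'left',f(ul,ll), 'width',np.linalg.norm(lr-ll),np.linalg.norm(lr-ur))
print('corners',ul,ur,ll,lr)
edge=[(65,300),(563,300),(90,200),(545,215),(190,100),(300,75),(440,100),(115,450),(500,150),(150,130)]
P=np.array([B(p,.04)[:2] for p in edge])
r=so.least_squares(lambda v:np.hypot(*(P-v[:2]).T)-v[2],[.55,.117,.075]); print('circle',r.x,r.fun.round(4))
print('hub',B((315,340),.043))
C=r.x[:2]
n1,n2=B((370,163),.04),B((398,85),.04); nm=(n1+n2)/2
print('notch',n1,n2,'ang',np.degrees(np.arctan2(*(nm[:2]-C)[::-1])),np.linalg.norm(n1[:2]-C),np.linalg.norm(n2[:2]-C))
h=A((172,365),.132); print('handle',h,np.degrees(np.arctan2(*(h[:2]-C)[::-1])),np.linalg.norm(h[:2]-C))
p=A((360,270),.07); print('pin',p)
print(len(ctrl.look_for('wrist','handle')))
E
```

```text
bolts [0.65594595 0.10840286 0.05      ] [0.65223085 0.16647659 0.05      ] 3.6603449824983585
front 3.124538170303012 back 3.925664035087692 right 3.4378681781122733 left 3.1402659485457267 width 0.07325268592133637 0.05778661281440793
corners [0.60513044 0.09835261 0.05      ] [0.60115443 0.17118983 0.05      ] [0.66385209 0.10157426 0.05      ] [0.65883705 0.17465507 0.05      ]
circle [0.55048922 0.12023305 0.07480487] [ 0.0003 -0.      0.0008  0.0004  0.0004 -0.0015  0.0005 -0.0006 -0.0002
 -0.0001]
hub [0.554965   0.11935957 0.043     ]
notch [0.50719342 0.14669858 0.04      ] [0.48721447 0.15918497 0.04      ] ang 148.4566567475116 0.05074397128867622 0.0743030754271342
handle [0.59359838 0.09506189 0.132     ] -30.280374085577407 0.04991979946618777
pin [0.61745989 0.12003907 0.07      ]
2
```

```bash
python3 - <<'E'
from h import *
a=cam('wrist'); b=cam('top'); s=cam('scene')
print('w',[ (d['bbox'],d['confidence']) for d in ctrl.look_for('wrist','handle')][:2])
for nm,c,off in (('top',b,(225,195)),('scene',s,(345,215))):
    cv2.imwrite(f'pics/{nm}h.png',cv2.resize(c['color'][off[1]:off[1]+60,off[0]:off[0]+75],None,fx=8,fy=8,interpolation=0))
for C in ((.5505,.1202),(.553,.1202)):
  for z in (.0,.04): 
    print(C,z,'top',proj(b,(*C,z)),'scene',proj(s,(*C,z)),'wr',proj(a,(*C,z)))
h=(.5936,.0951,.132); print(proj(b,h),proj(s,h)); 
E
```

```text
w [([286.1, 308.9, 320.0, 354.1], 0.85), ([240.4, 0.0, 265.6, 17.9], 0.7)]
(0.5505, 0.1202) 0.0 top [256.33491135 250.79446172] scene [378.04368434 245.63277631] wr [324.60789622 231.36438789]
(0.5505, 0.1202) 0.04 top [253.70635675 249.40118596] scene [378.87716239 237.50144875] wr [324.85333878 242.06114504]
(0.553, 0.1202) 0.0 top [256.32684187 249.70109886] scene [377.96930652 246.43751752] wr [325.16438829 233.71495859]
(0.553, 0.1202) 0.04 top [253.69874191 248.26410804] scene [378.80222309 238.31654883] wr [325.47134108 244.65395291]
[259.20431163 223.94360208] [369.22262847 231.11411832]
```

View pics/toph.png

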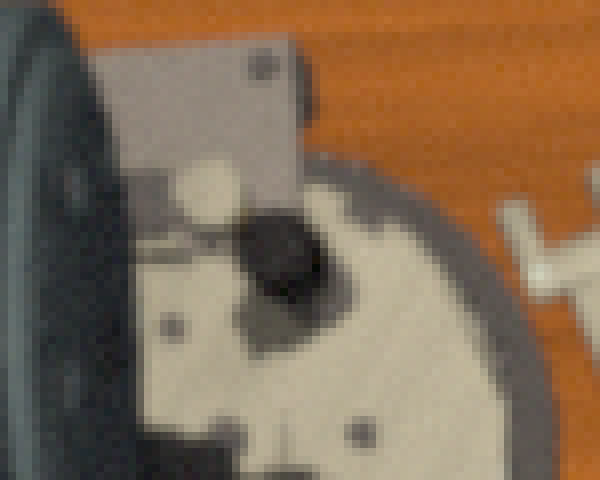

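View pics/sceneh.png

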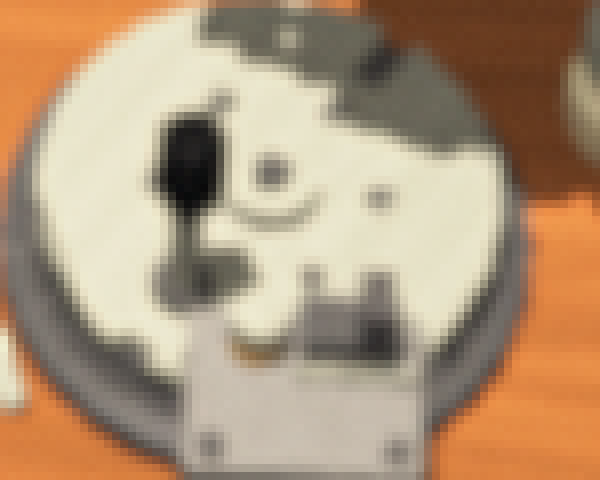

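Emit:
{"method": "move_arm", "body": {
  "rows": "-0.16 0.96 1 0 0 0 1;-0.16 0.96 1 0 0 0 1;-0.16 0.96 1 0 0 0 1;-0.16 0.96 1 0 0 0 1;-0.16 0.96 1 0 0 0 1;-0.16 0.96 1 0 0 0 1;-0.16 0.96 1 0 0 0 1;-0.16 0.96 1 0 0 0 1;0 0 0 0 0 0 0.7;0 0 0 0 0 0 0.7"
}}

```text
time_s: 4.7
eef_pos: [0.5934, 0.0952, 0.2235]
eef_rot: [-0.0, 0.783, 0.622, -0.0]
wrist_force: [-0.3, 0.1, -0.3]
opening: 0.707
```

```bash
python3 - <<'E'
from h import *
a=cam('wrist'); save(a,'w2.png'); s=ctrl.get_obs(); print(s['time_s'],s['eef_pos'],s['wrist_force'])
print('w',[ (d['bbox'],d['confidence']) for d in ctrl.look_for('wrist','handle')][:2])
print(proj(a,(.593,.0955,.132)),proj(a,(s['eef_pos'][0],s['eef_pos'][1],.132)))
E
```

```text
4.75 [0.59339121 0.09532929 0.22402171] [0.59309743 0.47844752 0.28620576]
w [([295.2, 243.8, 346.1, 302.7], 0.65)]
[323.77231882 281.27404641] [323.59775224 282.14952464]
```

View pics/w2.png

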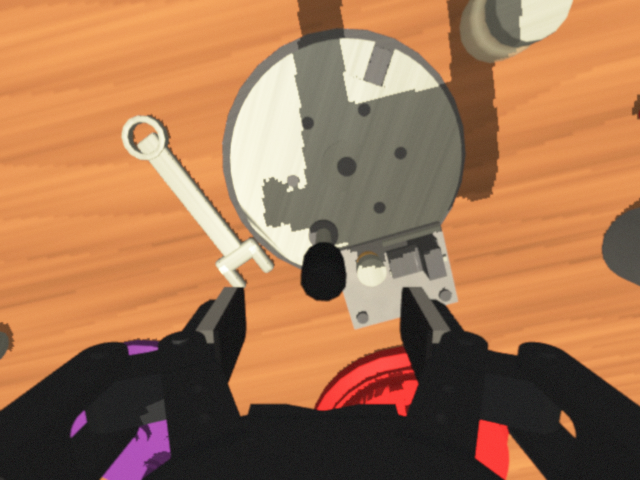

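Emit:
{"method": "move_arm", "body": {
  "rows": "0 0 0.9 0 0 0 0.7;0 0 0.9 0 0 0 0.7;0 0 0.9 0 0 0 0.7;0 0 0.9 0 0 0 0.7;0 0 0.9 0 0 0 0.6;0 0 0.9 0 0 0 0.5;0 0 0 0 0 0 0.35;0 0 0 0 0 0 0.2;0 0 0 0 0 0 0.15;0 0 0 0 0 0 0.15;0 0 0 0 0 0 0.15"
}}

```text
time_s: 5.9
eef_pos: [0.593, 0.0954, 0.1694]
eef_rot: [-0.0, 0.783, 0.623, -0.0]
wrist_force: [0.5, 0.8, -7.3]
opening: 0.236
```

```bash
python3 - <<'E'
from h import *
a=cam('wrist'); save(a,'w3.png'); s=ctrl.get_obs(); print(s['time_s'],s['eef_pos'],s['wrist_force'],s['torque'],s['opening'])
E
```

```text
5.95 [0.59301528 0.09540942 0.16943628] [ 0.15456839  1.37190628 -7.02487241] [ 0.16056177 -0.00273027  0.00584212] 0.23752687410736098
```

View pics/w3.png

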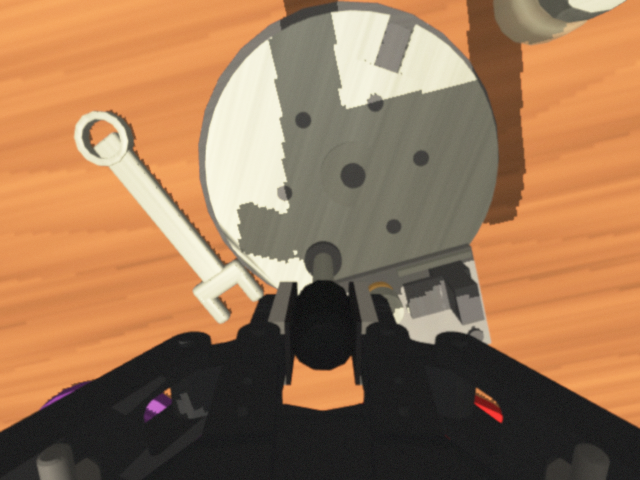

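```bash
python3 - <<'E'
from h import *
import scipy.optimize as so
a=cam('wrist')
edge=[(205,150),(497,158),(335,6),(270,30),(436,29),(478,80),(222,90),(222,222),(481,232)]
P=np.array([atz(a,p,.04)[:2] for p in edge])
r=so.least_squares(lambda v:np.hypot(*(P-v[:2]).T)-v[2],[.55,.117,.075]); print('circle',r.x,r.fun.round(4))
C=r.x[:2]; print('hub .04',atz(a,(353,176),.04))
n=(atz(a,(399,17),.04)+atz(a,(388,70),.04))/2; print('notch',n,np.degrees(np.arctan2(*(n[:2]-C)[::-1])),np.linalg.norm(n[:2]-C))
H=np.array([.593,.0954]); print('handle',np.degrees(np.arctan2(*(H-C)[::-1])),np.linalg.norm(H-C))
C=np.array([.5515,.1198]); 
def rows(C,R,a0,a1,n):
    th=np.radians(np.linspace(a0,a1,n+1)); p=C+R*np.c_[np.cos(th),np.sin(th)]
    d=np.diff(p,axis=0)*100; X=np.array([.2248,.9744]);Y=np.array([.9744,-.2248])
    return np.c_[d@X,d@Y].round(2)
print('; '.join(f'{x:g} {y:g} 0 0 0 0 0.15' for x,y in rows(C,.048,-30.4,-75.4,15)))
E
```

```text
circle [0.55081273 0.12047313 0.0750515 ] [ 0.0003 -0.0012  0.0003  0.001   0.0003 -0.0013 -0.0003 -0.0011  0.002 ]
hub .04 [0.55406447 0.12019914 0.04      ]
notch [0.49768515 0.15155415 0.04      ] 149.67125501086562 0.06155136133959481
handle -30.72425689951725 0.049075730989401774
-0.24 -0.08 0 0 0 0 0.15; -0.23 -0.09 0 0 0 0 0.15; -0.23 -0.11 0 0 0 0 0.15; -0.22 -0.12 0 0 0 0 0.15; -0.22 -0.13 0 0 0 0 0.15; -0.21 -0.14 0 0 0 0 0.15; -0.2 -0.15 0 0 0 0 0.15; -0.19 -0.16 0 0 0 0 0.15; -0.18 -0.17 0 0 0 0 0.15; -0.17 -0.18 0 0 0 0 0.15; -0.17 -0.19 0 0 0 0 0.15; -0.16 -0.2 0 0 0 0 0.15; -0.14 -0.21 0 0 0 0 0.15; -0.13 -0.21 0 0 0 0 0.15; -0.12 -0.22 0 0 0 0 0.15
```

Emit:
{"method": "move_arm", "body": {
  "rows": "-0.24 -0.08 0 0 0 0 0.15; -0.23 -0.09 0 0 0 0 0.15; -0.23 -0.11 0 0 0 0 0.15; -0.22 -0.12 0 0 0 0 0.15; -0.22 -0.13 0 0 0 0 0.15; -0.21 -0.14 0 0 0 0 0.15; -0.2 -0.15 0 0 0 0 0.15; -0.19 -0.16 0 0 0 0 0.15; -0.18 -0.17 0 0 0 0 0.15; -0.17 -0.18 0 0 0 0 0.15; -0.17 -0.19 0 0 0 0 0.15; -0.16 -0.2 0 0 0 0 0.15; -0.14 -0.21 0 0 0 0 0.15; -0.13 -0.21 0 0 0 0 0.15; -0.12 -0.22 0 0 0 0 0.15; 0 0 0 0 0 0 0.15"
}}

```text
time_s: 7.6
eef_pos: [0.5636, 0.0734, 0.1694]
eef_rot: [-0.0, 0.783, 0.623, -0.0]
wrist_force: [0.5, 3.0, -9.5]
opening: 0.237
```

```bash
python3 - <<'E'
from h import *
a=cam('wrist'); save(a,'w4.png'); s=ctrl.get_obs(); print(s['time_s'],s['eef_pos'],s['wrist_force'],s['torque'],s['opening'])
E
```

```text
7.65 [0.56363163 0.07334416 0.16942599] [  1.56541205   2.65441484 -10.75246231] [ 0.39857083 -0.16094091  0.01904527] 0.2378041985564005
```

View pics/w4.png

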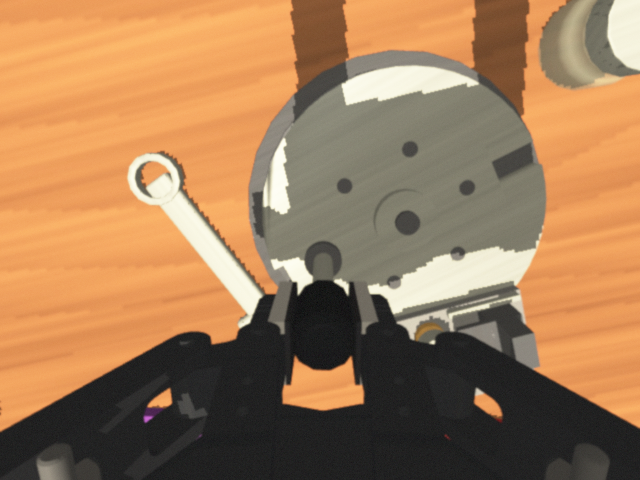

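```bash
cat >> h.py <<'E'
def rows(C,R,a0,a1,n,g=0.15):
    th=np.radians(np.linspace(a0,a1,n+1)); p=np.array(C)+R*np.c_[np.cos(th),np.sin(th)]
    d=(p-p[0])*100; X=np.array([.2248,.9744]);Y=np.array([.9744,-.2248])
    q=np.c_[d@X,d@Y].round(2); q=np.diff(q,axis=0).round(2)+0.
    return '; '.join(f'{x:g} {y:g} 0 0 0 0 {g}' for x,y in q)
E
python3 - <<'E'
from h import *
C=(.5515,.1198)
print(rows(C,.048,-75.4,-132.4,19)); print(rows(C,.048,-132.4,-168.4,15))
E
```

```text
-0.11 -0.23 0 0 0 0 0.15; -0.1 -0.23 0 0 0 0 0.15; -0.09 -0.23 0 0 0 0 0.15; -0.07 -0.24 0 0 0 0 0.15; -0.06 -0.25 0 0 0 0 0.15; -0.05 -0.24 0 0 0 0 0.15; -0.03 -0.25 0 0 0 0 0.15; -0.03 -0.25 0 0 0 0 0.15; -0.01 -0.25 0 0 0 0 0.15; 0.01 -0.25 0 0 0 0 0.15; 0.02 -0.26 0 0 0 0 0.15; 0.03 -0.25 0 0 0 0 0.15; 0.04 -0.24 0 0 0 0 0.15; 0.06 -0.25 0 0 0 0 0.15; 0.06 -0.24 0 0 0 0 0.15; 0.09 -0.24 0 0 0 0 0.15; 0.09 -0.23 0 0 0 0 0.15; 0.11 -0.23 0 0 0 0 0.15; 0.11 -0.22 0 0 0 0 0.15
0.1 -0.17 0 0 0 0 0.15; 0.11 -0.17 0 0 0 0 0.15; 0.12 -0.17 0 0 0 0 0.15; 0.12 -0.15 0 0 0 0 0.15; 0.13 -0.16 0 0 0 0 0.15; 0.14 -0.15 0 0 0 0 0.15; 0.14 -0.14 0 0 0 0 0.15; 0.15 -0.13 0 0 0 0 0.15; 0.15 -0.13 0 0 0 0 0.15; 0.16 -0.13 0 0 0 0 0.15; 0.16 -0.11 0 0 0 0 0.15; 0.17 -0.11 0 0 0 0 0.15; 0.18 -0.11 0 0 0 0 0.15; 0.17 -0.09 0 0 0 0 0.15; 0.18 -0.09 0 0 0 0 0.15
```

Emit:
{"method": "move_arm", "body": {
  "rows": "-0.11 -0.23 0 0 0 0 0.15; -0.1 -0.23 0 0 0 0 0.15; -0.09 -0.23 0 0 0 0 0.15; -0.07 -0.24 0 0 0 0 0.15; -0.06 -0.25 0 0 0 0 0.15; -0.05 -0.24 0 0 0 0 0.15; -0.03 -0.25 0 0 0 0 0.15; -0.03 -0.25 0 0 0 0 0.15; -0.01 -0.25 0 0 0 0 0.15; 0.01 -0.25 0 0 0 0 0.15; 0.02 -0.26 0 0 0 0 0.15; 0.03 -0.25 0 0 0 0 0.15; 0.04 -0.24 0 0 0 0 0.15; 0.06 -0.25 0 0 0 0 0.15; 0.06 -0.24 0 0 0 0 0.15; 0.09 -0.24 0 0 0 0 0.15; 0.09 -0.23 0 0 0 0 0.15; 0.11 -0.23 0 0 0 0 0.15; 0.11 -0.22 0 0 0 0 0.15; 0 0 0 0 0 0 0.15"
}}

```text
time_s: 9.65
eef_pos: [0.5198, 0.084, 0.1695]
eef_rot: [0.0, 0.783, 0.622, 0.0]
wrist_force: [4.4, 2.1, -15.5]
opening: 0.238
```

```bash
python3 - <<'E'
from h import *
a=cam('wrist'); save(a,'w5.png'); s=ctrl.get_obs(); print(s['time_s'],s['eef_pos'],s['wrist_force'],s['torque'],s['opening'])
E
```

```text
9.7 [0.51976718 0.08397305 0.16949006] [  5.13926469   2.05263227 -14.7397062 ] [ 0.27900896 -0.74387314 -0.01432982] 0.23320272384448812
```

View pics/w5.png

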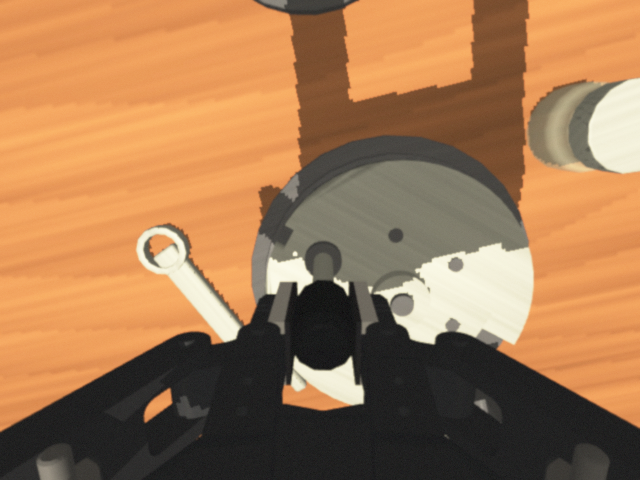

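Emit:
{"method": "move_arm", "body": {
  "rows": "0.1 -0.17 -0.05 0 0 0 0.15; 0.11 -0.17 -0.05 0 0 0 0.15; 0.12 -0.17 0 0 0 0 0.15; 0.12 -0.15 0 0 0 0 0.15; 0.13 -0.16 0 0 0 0 0.15; 0.14 -0.15 0 0 0 0 0.15; 0.14 -0.14 0 0 0 0 0.15; 0.15 -0.13 0 0 0 0 0.15; 0.15 -0.13 0 0 0 0 0.15; 0.16 -0.13 0 0 0 0 0.15; 0.16 -0.11 0 0 0 0 0.15; 0.17 -0.11 0 0 0 0 0.15; 0.18 -0.11 0 0 0 0 0.15; 0 0 0 0 0 0 0.15; 0 0 0 0 0 0 0.15"
}}

```text
time_s: 11.2
eef_pos: [0.5058, 0.1055, 0.1696]
eef_rot: [0.0, 0.783, 0.622, -0.0]
wrist_force: [7.8, 0.5, -23.1]
opening: 0.237
```

```bash
python3 - <<'E'
from h import *
a=cam('wrist'); save(a,'w6.png'); b=cam('scene'); s=ctrl.get_obs(); print(s['time_s'],s['eef_pos'],s['wrist_force'],s['torque'],s['opening'])
cv2.imwrite('pics/s6.png',cv2.resize(b['color'][200:300,310:450],None,fx=5,fy=5,interpolation=3))
E
```

```text
11.3 [0.5058229  0.10556721 0.16957239] [  7.45583791   0.51191805 -23.31450673] [ 0.04083615 -1.23534754  0.03262762] 0.2384713703543097
```

View pics/w6.png

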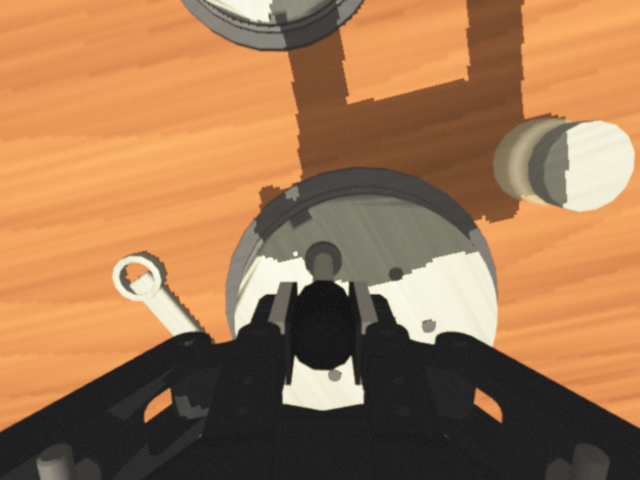

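View pics/s6.png

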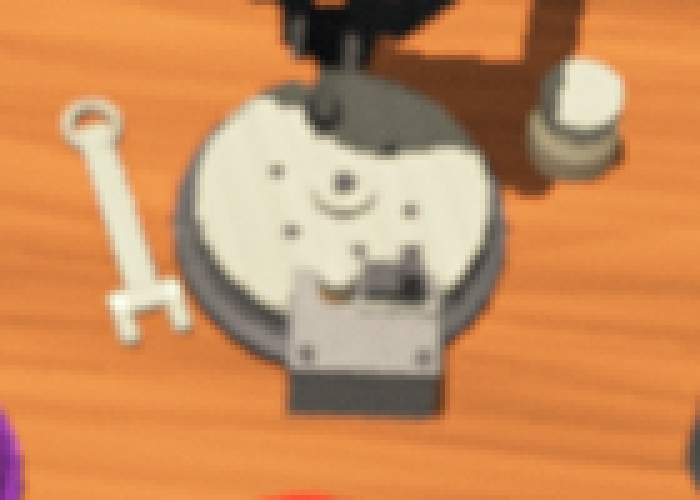

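```bash
python3 - <<'E'
from h import *
print(rows((.5515,.1198),.048,-163.6,-172,6,.27))
E
```

```text
0.1 -0.06 0 0 0 0 0.27; 0.11 -0.05 0 0 0 0 0.27; 0.1 -0.05 0 0 0 0 0.27; 0.11 -0.05 0 0 0 0 0.27; 0.11 -0.05 0 0 0 0 0.27; 0.11 -0.04 0 0 0 0 0.27
```

Emit:
{"method": "move_arm", "body": {
  "rows": "0 0 0.05 0 0 0 0.27;0 0 0 0 0 0 0.27;0 0 0 0 0 0 0.27;0 0 0 0 0 0 0.27"
}}

```text
time_s: 11.7
eef_pos: [0.5066, 0.106, 0.1715]
eef_rot: [0.001, 0.783, 0.623, 0.001]
wrist_force: [0.1, -1.0, 1.1]
opening: 0.269
```

Emit:
{"method": "move_arm", "body": {
  "rows": "0.1 -0.06 0 0 0 0 0.27; 0.11 -0.05 0 0 0 0 0.27; 0.1 -0.05 0 0 0 0 0.27; 0.11 -0.05 0 0 0 0 0.27; 0.11 -0.05 0 0 0 0 0.27; 0.11 -0.04 0 0 0 0 0.27;0 0 0 0 0 0 0.27"
}}

```text
time_s: 12.4
eef_pos: [0.5048, 0.1124, 0.1712]
eef_rot: [0.001, 0.783, 0.623, -0.0]
wrist_force: [-0.8, -4.0, 3.3]
opening: 0.269
```

```bash
python3 - <<'E'
from h import *
b=cam('scene'); s=ctrl.get_obs(); print(s['time_s'],s['eef_pos'],s['wrist_force'],s['torque'],s['opening'])
cv2.imwrite('pics/s7.png',cv2.resize(b['color'][200:300,310:450],None,fx=5,fy=5,interpolation=3))
print(rows((.5515,.1198),.048,-172,-178,16,.27))
E
```

```text
12.45 [0.50478729 0.11244614 0.17111407] [-0.62335532 -4.82905067  4.4877007 ] [-0.76844967  0.18094093 -0.01663758] 0.2669029357375342
0.03 -0.01 0 0 0 0 0.27; 0.03 -0.01 0 0 0 0 0.27; 0.03 -0.01 0 0 0 0 0.27; 0.03 -0.01 0 0 0 0 0.27; 0.03 -0.01 0 0 0 0 0.27; 0.03 -0.01 0 0 0 0 0.27; 0.03 -0.01 0 0 0 0 0.27; 0.03 -0.01 0 0 0 0 0.27; 0.03 -0.01 0 0 0 0 0.27; 0.03 -0.01 0 0 0 0 0.27; 0.03 -0.01 0 0 0 0 0.27; 0.03 -0.01 0 0 0 0 0.27; 0.03 -0.01 0 0 0 0 0.27; 0.03 -0.01 0 0 0 0 0.27; 0.03 -0.01 0 0 0 0 0.27; 0.03 -0.01 0 0 0 0 0.27
```

View pics/s7.png

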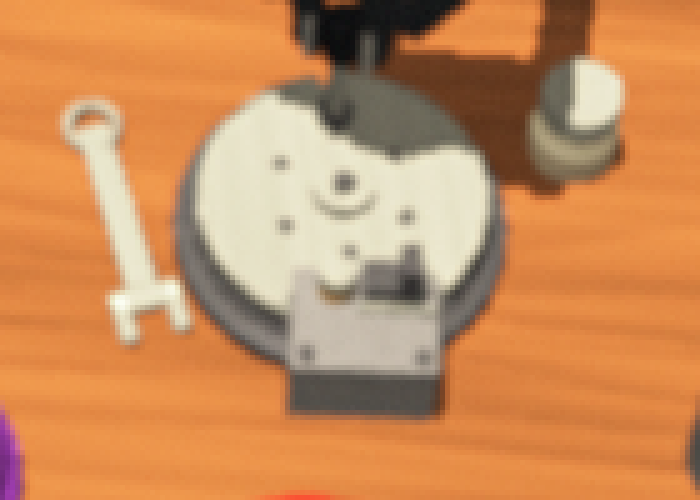

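Emit:
{"method": "move_arm", "body": {
  "rows": "0.05 -0.01 0 0 0 0 0.27; 0.05 -0.01 0 0 0 0 0.27;0.05 -0.01 0 0 0 0 0.27;0.05 -0.01 0 0 0 0 0.27;0.05 -0.01 0 0 0 0 0.27;0.05 -0.01 0 0 0 0 0.27;0.05 -0.01 0 0 0 0 0.27;0.05 -0.01 0 0 0 0 0.27"
}}

```text
time_s: 13.25
eef_pos: [0.5045, 0.1171, 0.1704]
eef_rot: [-0.0, 0.783, 0.622, 0.0]
wrist_force: [-1.2, -2.4, 2.2]
opening: 0.273
```

Emit:
{"method": "move_arm", "body": {
  "rows": "0.04 0 0 0 0 0 0.27;0.04 -0.01 0 0 0 0 0.27"
}}

```text
time_s: 13.45
eef_pos: [0.5044, 0.1184, 0.1701]
eef_rot: [-0.0, 0.783, 0.623, 0.0]
wrist_force: [0.4, -0.4, -0.5]
opening: 0.268
```

Emit:
{"method": "move_arm", "body": {
  "rows": "0.04 -0.01 0 0 0 0 0.27;0.04 -0.01 0 0 0 0 0.27"
}}

```text
time_s: 13.65
eef_pos: [0.5044, 0.1188, 0.1701]
eef_rot: [-0.0, 0.783, 0.623, -0.0]
wrist_force: [-0.2, -2.3, -0.1]
opening: 0.27
```

```bash
cat > look.py <<'E'
import sys
from h import *
b=cam('scene'); s=ctrl.get_obs(); print(s['time_s'],s['eef_pos'],s['wrist_force'],s['opening'])
cv2.imwrite(f'pics/{sys.argv[1]}.png',cv2.resize(b['color'][225:285,345:420],None,fx=8,fy=8,interpolation=3))
E
python3 look.py s8
```

```text
13.7 [0.50435117 0.11874414 0.17008184] [-1.14723253 -1.38686628 -0.40365706] 0.2719762900932937
```

View pics/s8.png

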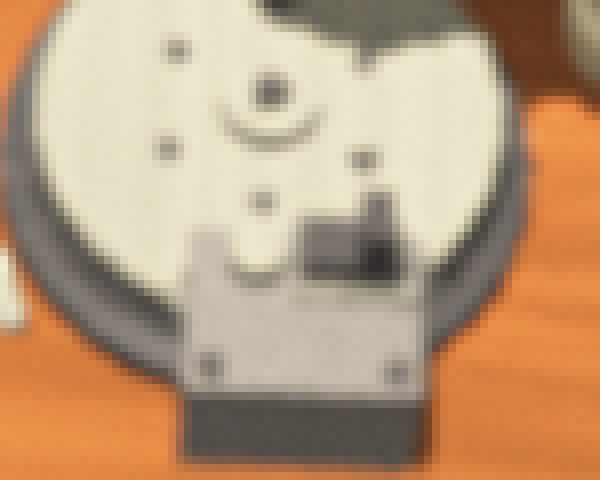

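Emit:
{"method": "move_arm", "body": {
  "rows": "-0.03 0 0 0 0 0 0.4;0 0 0 0 0 0 0.6;0 0 0 0 0 0 0.7;0 0 -1.5 0 0 0 0.7;0 0 -2.5 0 0 0 0.7;0 0 -2.5 0 0 0 0.7;0 0 -2.5 0 0 0 0.7;0.5 0.8 -2.5 0 0 0 0.7;0.4 0.7 -1.9 0 0 0 0.7;0 0 0 0 0 0 1;0 0 0 0 0 0 1"
}}

```text
time_s: 14.8
eef_pos: [0.5209, 0.1238, 0.304]
eef_rot: [-0.0, 0.783, 0.623, -0.0]
wrist_force: [-0.9, -0.5, -0.6]
opening: 0.995
```

```bash
python3 - <<'E'
from h import *
a=cam('wrist'); save(a,'w9.png'); s=ctrl.get_obs(); print(s['time_s'],s['eef_pos'],s['wrist_force'])
cv2.imwrite('pics/w9a.png',cv2.resize(a['color'][270:370,270:420],None,fx=5,fy=5,interpolation=2))
for z in (.07,.062): print(z,proj(a,(.6175,.12,z)))
for q in ['pin','catch','handle']:
    print(q,[(np.round(d['bbox'],1),round(d['confidence'],2)) for d in ctrl.look_for('wrist',q)][:3])
E
```

```text
14.85 [0.52040752 0.12376956 0.30316601] [ 0.31706479  0.68816263 -0.18687222]
0.07 [343.48770262 323.65020318]
0.062 [343.01118979 319.40024287]
pin [(array([330.6, 305.6, 355.2, 326.7]), 0.67)]
catch [(array([353.6, 296.3, 393.2, 329.3]), 0.7), (array([539.1,  47.6, 639.4, 216. ]), 0.33)]
handle [(array([288.5, 190.4, 326.2, 229.1]), 0.89), (array([2.427e+02, 1.000e-01, 2.658e+02, 1.990e+01]), 0.79)]
```

View pics/w9.png

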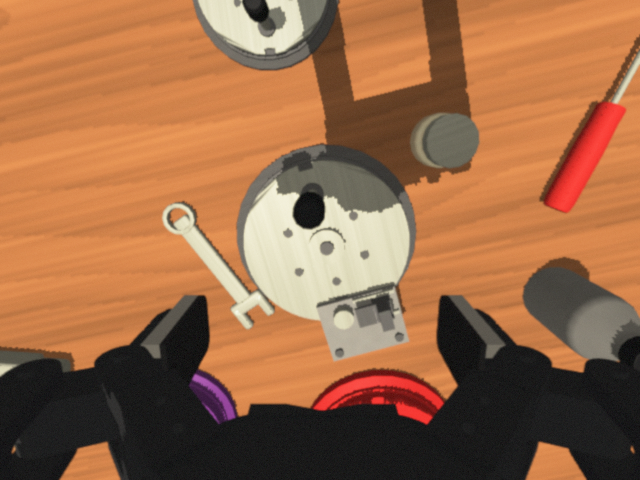

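View pics/w9a.png

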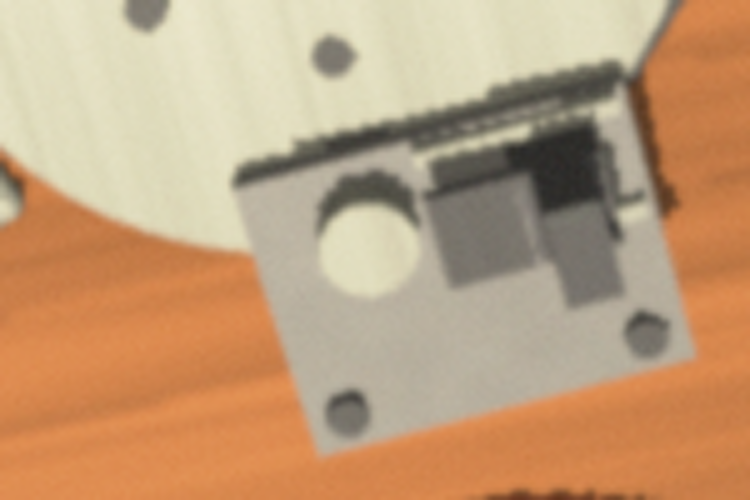

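```bash
python3 - <<'E'
from h import *
a=cam('wrist')
def A(p,z): return atz(a,(270+p[0]/5-.4,270+p[1]/5-.4),z)
for p in [(583,257),(545,212),(602,200),(622,292),(568,307)]: print('tab',A(p,.084))
pn=A((368,250),.062); print('pin',pn)
print('block', [A(p,.067) for p in [(430,205),(528,170),(540,265),(455,288)]])
u=np.array([np.cos(np.radians(3.4)),np.sin(np.radians(3.4)),0]); v=np.array([-u[1],u[0],0])
t=A((583,257),.084); print('tab-pin foot', (t-pn)@u,(t-pn)@v)
# scene view check
b=cam('scene'); print(proj(b,t))
cv2.imwrite('pics/s9.png',cv2.resize(b['color'][225:285,345:420],None,fx=8,fy=8,interpolation=3))
print((proj(b,t)-[345,225])*8)
c=cam('top'); print((proj(c,t)-[220,195])*8)
cv2.imwrite('pics/t9.png',cv2.resize(c['color'][195:255,220:295],None,fx=8,fy=8,interpolation=3))
E
```

```text
tab [0.61383068 0.15566989 0.084     ]
tab [0.60445255 0.15108454 0.084     ]
tab [0.60444863 0.1605906  0.084     ]
tab [0.62156259 0.16080598 0.084     ]
tab [0.62225215 0.15155559 0.084     ]
pin [0.61572339 0.12007248 0.062     ]
block [array([0.60724698, 0.13266365, 0.067     ]), array([0.60461139, 0.15050507, 0.067     ]), array([0.62279312, 0.14910468, 0.067     ]), array([0.62379271, 0.133705  , 0.067     ])]
tab-pin foot 0.00022178036071025947 0.035647001216717704
[392.24148226 250.91786638]
[377.93185808 207.34293108]
[108.68440583 185.99862929]
```

View pics/s9.png

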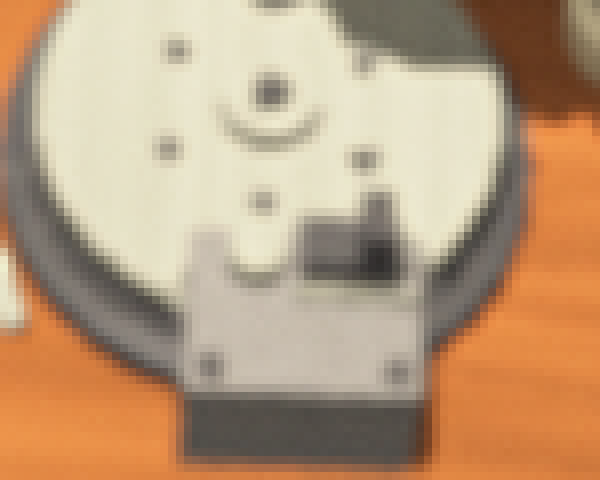

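Pin seated: its head dropped about 4 px to (343,320) in the wrist view, and its brown collar no longer shows. Next I go to the +y side of the catch tab with closed fingers.

Emit:
{"method": "move_arm", "body": {
  "rows": "0 0 0 0 0 -8.2 0.5;0 0 0 0 0 -8.2 0;0.95 1.58 2 0 0 0 0;0.95 1.58 2 0 0 0 0;0.95 1.58 2 0 0 0 0;0.95 1.58 2 0 0 0 0;0.95 1.58 2 0 0 0 0;0.95 1.58 2 0 0 0 0;0 0 0 0 0 0 0;0 0 0 0 0 0 0"
}}

```text
time_s: 16.15
eef_pos: [0.6118, 0.1862, 0.1836]
eef_rot: [-0.001, 0.686, 0.728, -0.001]
wrist_force: [-0.5, 0.3, 0.1]
opening: -0.002
```

```bash
python3 - <<'E'
from h import *
a=cam('wrist'); save(a,'w10.png'); s=ctrl.get_obs(); print(s['time_s'],s['eef_pos'],s['eef_rot'],s['wrist_force'],s['opening'])
print(proj(a,(.6138,.1557,.084)))
E
```

```text
16.2 [0.61215638 0.18611355 0.18469608] [-3.66961680e-05  6.85741389e-01  7.27845250e-01 -1.93775044e-04] [0.22117882 0.00380512 0.44388509] -0.0013534849674461877
[259.06662721 276.65095434]
```

View pics/w10.png

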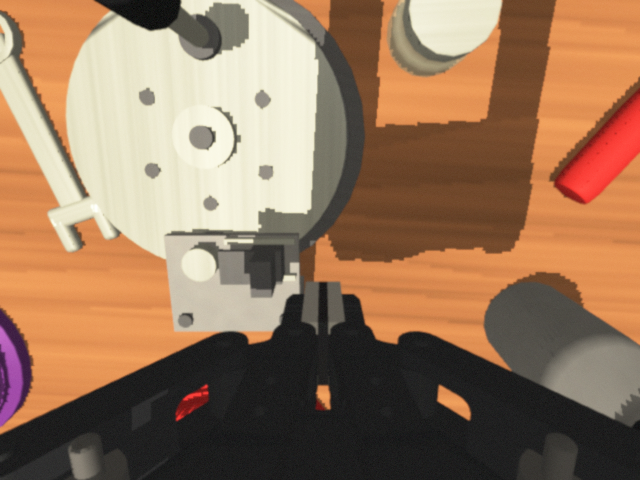

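Emit:
{"method": "move_arm", "body": {
  "rows": "0 0 1 0 0 0 0;0 0 1 0 0 0 0;0 0 1 0 0 0 0;0 0 0.8 0 0 0 0;-0.2 0 0 0 0 0 0;-0.2 0 0 0 0 0 0;-0.2 0 0 0 0 0 0"
}}

```text
time_s: 16.9
eef_pos: [0.6131, 0.1801, 0.1468]
eef_rot: [0.0, 0.686, 0.728, 0.0]
wrist_force: [0.1, -0.5, 1.3]
opening: 0.001
```

```bash
python3 - <<'E'
from h import *
a=cam('wrist'); save(a,'w11.png'); s=ctrl.get_obs(); print(s['time_s'],s['eef_pos'],s['wrist_force'],s['opening'])
b=cam('scene');cv2.imwrite('pics/s11.png',cv2.resize(b['color'][225:285,345:420],None,fx=8,fy=8,interpolation=3))
E
```

```text
16.95 [0.61320592 0.17985125 0.14688462] [-0.0804018  -0.69865877  0.35880327] -0.003563515244111995
```

View pics/w11.png

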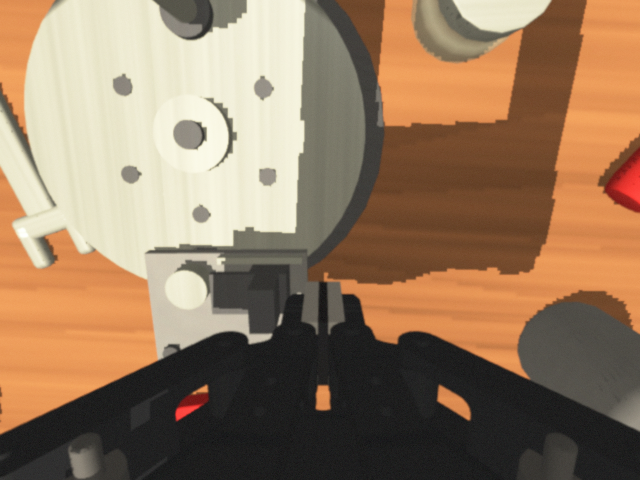

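View pics/s11.png

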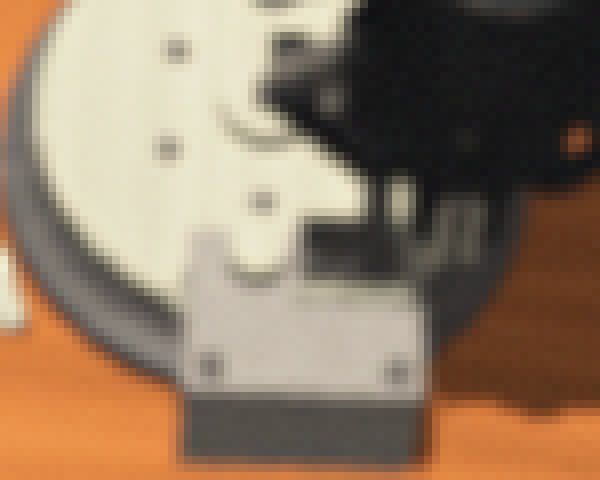

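Emit:
{"method": "move_arm", "body": {
  "rows": "-0.2 0 0 0 0 0 0;-0.2 0 0 0 0 0 0;-0.2 0 0 0 0 0 0;-0.1 0 0 0 0 0 0"
}}

```text
time_s: 17.4
eef_pos: [0.6133, 0.1735, 0.1465]
eef_rot: [-0.0, 0.686, 0.728, 0.0]
wrist_force: [0.4, 2.6, 0.8]
opening: 0.003
```

Emit:
{"method": "move_arm", "body": {
  "rows": "-0.1 0 0 0 0 0 0;-0.1 0 0 0 0 0 0;-0.1 0 0 0 0 0 0;-0.1 0 0 0 0 0 0"
}}

```text
time_s: 17.8
eef_pos: [0.6135, 0.1694, 0.1465]
eef_rot: [0.0, 0.686, 0.728, 0.0]
wrist_force: [-0.2, 2.0, 1.0]
opening: -0.002
```

Emit:
{"method": "move_arm", "body": {
  "rows": "-0.1 0 0 0 0 0 0;-0.1 0 0 0 0 0 0;-0.1 0 0 0 0 0 0;-0.1 0 0 0 0 0 0"
}}

```text
time_s: 18.2
eef_pos: [0.6137, 0.1653, 0.1465]
eef_rot: [0.0, 0.686, 0.728, 0.0]
wrist_force: [0.7, 2.9, 1.4]
opening: 0.002
```

Emit:
{"method": "move_arm", "body": {
  "rows": "-0.1 0 0 0 0 0 0;-0.1 0 0 0 0 0 0;-0.1 0 0 0 0 0 0;-0.1 0 0 0 0 0 0"
}}

```text
time_s: 18.6
eef_pos: [0.614, 0.1613, 0.1464]
eef_rot: [0.0, 0.686, 0.728, 0.0]
wrist_force: [0.6, 2.6, 1.0]
opening: 0.006
```

Emit:
{"method": "move_arm", "body": {
  "rows": "-0.1 0 0 0 0 0 0;-0.1 0 0 0 0 0 0;-0.1 0 0 0 0 0 0"
}}

```text
time_s: 18.9
eef_pos: [0.6142, 0.1583, 0.1464]
eef_rot: [0.0, 0.686, 0.728, 0.0]
wrist_force: [1.2, 1.8, 0.5]
opening: -0.003
```

```bash
python3 look.py s12; python3 -c "
from h import *
a=cam('wrist'); save(a,'w12.png')"
```

```text
18.95 [0.61414917 0.15810965 0.14640485] [1.4232735  2.14353653 1.08902547] -0.0017318467234859931
```

View pics/w12.png

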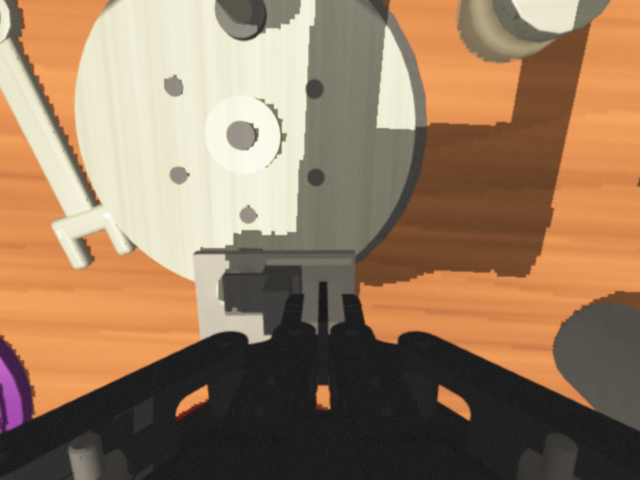

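The blade is over the pin. I'll continue in small steps to the stop.

Emit:
{"method": "move_arm", "body": {
  "rows": "-0.05 0 0 0 0 0 0;-0.05 0 0 0 0 0 0"
}}

```text
time_s: 19.2
eef_pos: [0.6142, 0.1574, 0.1465]
eef_rot: [0.0, 0.686, 0.728, 0.0]
wrist_force: [0.2, 2.0, 2.0]
opening: 0.001
```

Emit:
{"method": "move_arm", "body": {
  "rows": "-0.04 0 0 0 0 0 0;-0.04 0 0 0 0 0 0"
}}

```text
time_s: 19.4
eef_pos: [0.6142, 0.1566, 0.1465]
eef_rot: [0.0, 0.686, 0.728, 0.0]
wrist_force: [1.1, 2.2, 1.4]
opening: 0.001
```

Emit:
{"method": "move_arm", "body": {
  "rows": "-0.04 0 0 0 0 0 0;0 0 0 0 0 0 0"
}}

```text
time_s: 19.6
eef_pos: [0.6143, 0.1564, 0.1465]
eef_rot: [-0.0, 0.686, 0.728, 0.0]
wrist_force: [1.6, 4.0, 1.5]
opening: 0.001
```

Emit:
{"method": "move_arm", "body": {
  "rows": "-0.03 0 0 0 0 0 0;0 0 0 0 0 0 0"
}}

```text
time_s: 19.8
eef_pos: [0.6142, 0.1563, 0.1464]
eef_rot: [-0.0, 0.686, 0.728, 0.0]
wrist_force: [1.6, 4.9, 1.5]
opening: -0.0
```

Emit:
{"method": "move_arm", "body": {
  "rows": "-0.03 0 0 0 0 0 0;0 0 0 0 0 0 0"
}}

```text
time_s: 20.0
eef_pos: [0.6142, 0.1562, 0.1465]
eef_rot: [-0.0, 0.686, 0.728, 0.0]
wrist_force: [2.1, 6.3, 1.4]
opening: -0.001
```

Emit:
{"method": "move_arm", "body": {
  "rows": "-0.05 0 0 0 0 0 0;0 0 0 0 0 0 0"
}}

```text
time_s: 20.2
eef_pos: [0.6142, 0.156, 0.1465]
eef_rot: [-0.0, 0.686, 0.728, 0.001]
wrist_force: [1.7, 6.9, 1.0]
opening: -0.0
```

Emit:
{"method": "move_arm", "body": {
  "rows": "0.3 0 0 0 0 0 0;0.6 0 0 0 0 0 0;0.6 0 0 0 0 0 0;0 0 -2 0 0 0 0;0 0 -2.5 0 0 0 0;0 0 -2.5 0 0 0 0;0 -1.5 -2.5 0 0 0 0;0 -3 -2.5 0 0 0 0;0 -4 -2 0 0 0 0;0 -1 -1 0 0 0 0;0 0 0 0 0 0 0;0 0 0 0 0 0 0"
}}

```text
time_s: 21.4
eef_pos: [0.5188, 0.1645, 0.2964]
eef_rot: [0.0, 0.686, 0.728, 0.0]
wrist_force: [0.4, -0.3, -0.3]
opening: -0.002
```

```bash
python3 look.py s13; python3 - <<'E'
from h import *
a=cam('wrist'); save(a,'w13.png'); s=ctrl.get_obs()
p=proj(a,(.614,.138,.084)); print(p, proj(a,(.6157,.12,.062)))
x,y=int(p[0])-75,int(p[1])-50; print(x,y)
cv2.imwrite('pics/w13a.png',cv2.resize(a['color'][y:y+110,x:x+150],None,fx=5,fy=5,interpolation=2))
E
```

```text
21.45 [0.51893617 0.16439157 0.29578216] [ 0.26805823 -1.08008273 -0.1417163 ] -0.001339876771587219
[284.39653239 335.01048069] [266.10348776 322.98037903]
209 285
```

View pics/w13.png

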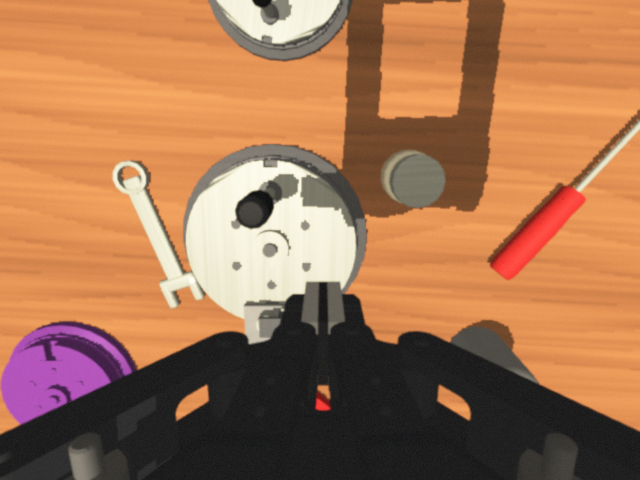

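View pics/w13a.png

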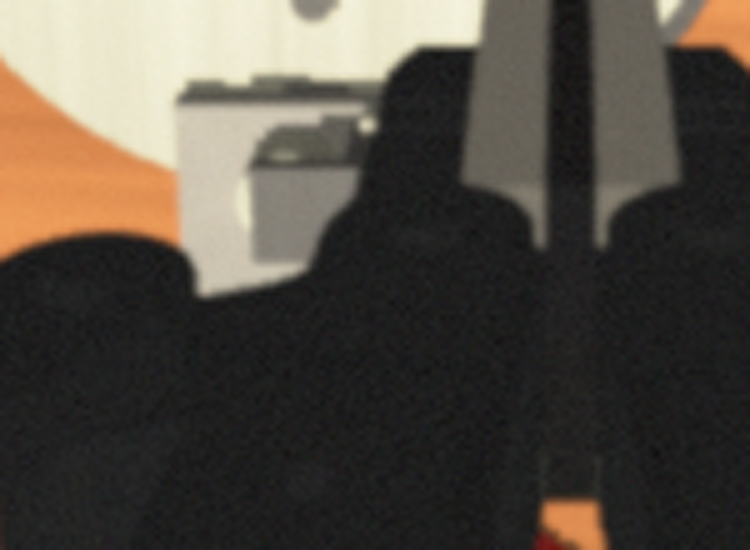

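View pics/s13.png

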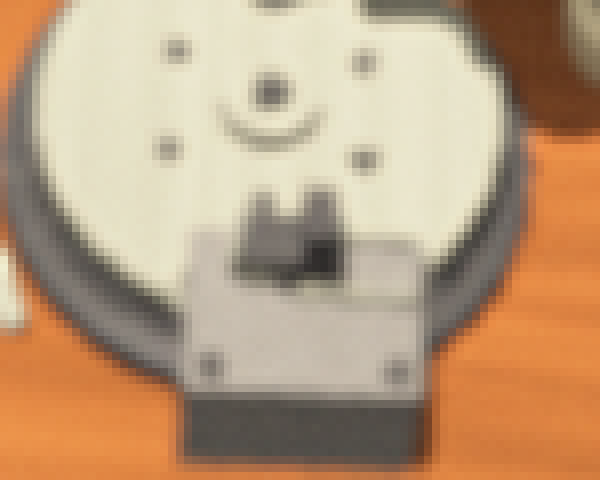

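```bash
python3 - <<'E'
from h import *
b=cam('scene'); t=np.array([.6138,.1557,.084]); d=np.array([.059,-.998,0])
for k in (0,.014,.016,.018): print(k,(proj(b,t+k*d)-[345,225])*8)
a=ctrl.look_for('scene','catch'); print([(x['bbox'],x['confidence']) for x in a])
s=ctrl.get_obs(); print(s['time_s'],s['wrist_force'])
ctrl.hand_in()
E
```

```text
0 [378.03613382 207.26729413]
0.014 [332.52691714 205.20869272]
0.016 [326.02531813 204.91424052]
0.018 [319.52368542 204.61969856]
[([348.0, 200.4, 406.7, 265.7], 0.34)]
21.6 [ 1.46710318 -0.42746857 -0.03567463]
the job is handed in; nothing more can be done
```

The index pin is seated, the catch is pushed over it to its stop, and the job was handed in at 21.6 s of simulated time. No verdict was reported.

- **Turning:** I gripped the crank of the larger grey table and led the plate about 150° clockwise, the shorter way. For the last part I loosened the grip, slowed to about 5 mm/s and watched the force, which stayed under about 6 N.
- **Pin:** The drop showed as about 4 px of head movement in the wrist view, which matches 8 mm, and the brown collar under the head no longer shows. I did not push the plate against the pin to test it.
- **Catch:** I let go of the handle first, then pushed the tab with closed fingers at 2 to 3 N. It stopped after about 18 mm, and I pressed to 7 N against the stop.
- **Last checks:** The tab is at column 322 in the enlarged scene crop, against 319.5 predicted for the full 18 mm and 326 for 16 mm. That agrees with the hard stop I felt, within about 1 mm. The blade lies over the pin head and the gripper was clear.
- **Weak or partial checks:** The network's last search for the catch gave only a weak box round the whole table (0.34), so I relied on the picture and the force. In the last views the jar, spanner and screwdriver looked unmoved. I did not measure the other bystanders again, but the arm never went near them.

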